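Swap the battery pack in the ward desk dock and lock it in

TASK

The red-topped pack in the battery dock is flat: stand it in the empty half of the blue return tray, then set the green-topped charged pack fully down in the dock's bay in its place. Next press the dock's sprung yellow lever down until the catch holds it, and last flick the dock's black switch fully over to on, towards the hinge end of the lever. Set the packs down rather than dropping them, and leave everything else where it is.

Things in the scene. Friction and masses are not known exactly. Their poses are not given: they have to be found in the camera images.
- dock: White desk battery dock, fixed: deck 250 (x) x 295 (y) x 20 mm high, x -125 to 125, y -140 to 155; origin on its underside. Its -x edge faces the robot. In dock axes, mm: bay in the middle, tongue tower 105 high behind it (x 86 to 122, y -33 to 33), lever along x at y = 100, grey catch post 88 high outside it (x -17 to 27, y 140 to 154), toggle switch at x -50, y -105.
- bay (a point): Centre of the bay's floor (20 mm above the table), axes as the dock's. The bay is 150 (x) x 60 (y) mm inside with rim walls 14 mm high and 6 mm thick; a pack stands in it with its length along x, either way round, with 5 mm to spare all round.
- spent_pack: Flat battery pack, black block with a red top and red band, 140 (x) x 50 (y) x 60 (z) mm, 0.5 kg, starts standing in the dock's bay. Origin at the centre of its underside.
- charged_pack: Charged battery pack, black block with a green top and green band, 140 (x) x 50 (y) x 60 (z) mm, 0.5 kg, starts on the table. Origin at the centre of its underside.
- hold_lever (a joint): Angle of the dock's sprung lever, rad: 0 raised (34 degrees above level), grows as pressed, stops at 0.63. Pressed past 0.56 a brass bolt snaps over it and it rests held at about 0.55; let go sooner it springs back. About 4 N at the pad at first, up to 9 N on the way. As it goes down a yellow tongue slides out over the end of the pack's top.
- lever_pad (a point): Centre of the top of the lever's yellow pad (44 mm along the lever x 32 mm wide), 150 mm from the hinge; moves with the lever, about 148 mm above the table when raised and 73 mm when held down. The lever's hinge axis is the dock's y, at dock x = 95, z = 55 mm.
- power_switch (a joint): Angle of the toggle switch, rad: 0 off (leaning to the dock's -x), 1.0 on (leaning to the dock's +x); stays where it is left. Pivots about the dock's y at dock x = -50, y = -105, z = 42 mm.
- power_switch_tip (a point): Centre of the black ball (26 mm diameter) at the top of the switch's stalk, 60 mm from the pivot; about 95 mm above the table at either end.
- tray: Blue open return tray, 215 x 215 x 28 mm high, walls 6 mm thick, floor 6 mm above the table, fixed. Origin at the centre of its underside. Its half towards its own +y is empty, the other half holds another red-topped pack.
- tray_empty (a point): Middle of the tray's empty half, on its floor; axes as the tray's.
- old_pack: Another flat red-topped pack, same size as the others, standing in the tray lengthways along the tray's x: leave it. Origin at the centre of its underside.
- gel_bottle: Hand gel bottle, 60 mm diameter, 160 mm high, bystander. Origin at the centre of its underside.
- mug: White mug, 80 mm diameter, 95 mm high, bystander. Origin at the centre of its underside.
- stapler: Blue and black desk stapler, 140 x 36 x 50 mm, bystander. Origin at the centre of its underside.
- oximeter: White finger clip meter, 62 x 36 x 32 mm, bystander. Origin at the centre of its underside.
- tape_roll: Roll of paper tape lying flat, 90 mm diameter, 25 mm high, bystander. Origin at the centre of its underside.
Not all that is in view belongs to the job. What is shaped like the spent_pack but orange is not meant.

How it is judged:
By the outcome, as a careful person would: the job done as asked, in the order asked, and still so for the second after the job is handed in, with the robot touching nothing.
It also fails if it takes over 70 s, if anything falls off the work surface, if the arm or the gripper's body presses on something with over 40 N, if the wrist force passes 120 N, or if a joint passes its speed limit or range.

ROBOT

A 6-joint arm with a two-finger parallel gripper is mounted at the origin on the work surface. World frame = base frame: x ahead of the robot, y to its left, z up, the work surface at z = 0. Lengths are in m, angles in rad, forces in N, time in s.
With the tool pointing down it reaches from about 0.375 to 0.9 m from the base axis. Payload 3.1 kg.
Tool frame: the origin (TCP) lies at the very end of the fingers, on their centre line; the grasp point (between the pads) lies 19 mm behind it; z points along the fingers, y is the direction in which the jaws open and shut (so a half turn about z gives the same grasp; the last joint's range is limited). The gripper opens to 85 mm and grips with 20 to 120 N. Pads are 22 mm wide; open, the fingers measure 114 mm over their backs; the gripper's body (76 mm by 85 mm) begins 54 mm behind the grasp point. The pads swing forward as they close: fully open they stand 13 mm farther back than shut.
Start: joints at [1.024, 0.527, 1.433, -0, 1.181, -0.178], TCP at [0.225, 0.583, 0.231] pointing down, gripper open.
Joint ranges: [-3.08, 3.08], [-0.75, 2.2], [0.22, 2.44], [-1.43, 4.57], [0, 2.65], [-2.85, 2.85]. Speed limits (rad/s): [2.79, 2.79, 3.14, 3.14, 3.14, 3.14].

INTERFACE

Orientations are given as a rotation vector (axis times angle).
In Python, from plant import r, move_gripper, ik, read_state, viewer, sign_off, finder gives the robot as it stands. Calls block until the motion is done:
- r.move_to(position, orientation): joint-space move of the TCP to a pose.
- r.line_to(position, vel=0.15, rot=None, contact_N=None): straight line of the TCP; rot=None keeps the orientation; vel is the mean speed in m/s. With contact_N (N) it stops when the force on the tool has changed by that much, and returns True; else False.
- r.set_joints(angles): joint-space move.
- move_gripper(opening, f_grip=None): opening from 0.0 (shut) to 1.0 (fully open); f_grip is the grip in N (None keeps the last); returns when the fingers have stopped.
- r.pause(seconds).
- ik(position, orientation): joint angles nearest the present ones, or None.
- read_state(): the state.
- viewer.grab_frame(name): name is "side" or "top"; returns the picture (480x640x3 uint8, red, green, blue); there is no depth.
- viewer.camera_params(name): a dict with "camera_matrix" (3x3 intrinsics, pixels), "world_from_camera" (4x4, takes a point from camera to world coordinates). Camera axes: x right, y up, looking along -z (the intrinsics and any distortion apply to the point x, -y, -z); pixel columns grow to the right and rows downward; lengths in m; the calibration is good to about 2 mm. A picture is of the moment at which its call begins. camera_params takes no time and is no camera call.
A pose or a line that the arm cannot do raises r.PlanningError and nothing moves.
- sign_off(): hands the job in, once; it reports no verdict.
Trained networks look in the newest picture that a camera, given by its name, has taken for a name from the list of things; names that differ only in an ending like _2 or _b are one class to them, and where a whole thing is asked for, a point or a joint stands for the part that bears it (a point fixed in the world has none). Each returns a list of dicts, best first, with "conf" (0 to 1); they miss things now and then, are a little off and sometimes report something else, mostly with a low value. They report only what shows in the picture. A call takes as long as a camera call. They do not tell look-alikes from the thing itself.
- finder.spot_in(label, camera): "at" ([x, y, z] in m, in the coordinates of the camera as it stood for that picture, good to about 4 mm: the middle of the surface that is visible of it).
The state is a dict: "time": time; "joint_positions": joint angles; "joint_vel": joint speeds; "effort": joint torques, N m; "ee_pos": TCP position; "ee_rot": TCP orientation; "ft_force": force on the tool from outside, world axes, zero at the start; "torque": the same for the moment, N m; "width": opening from 0.0 (shut) to 1.0 (fully open).
Only numpy, scipy, OpenCV 4.12 (cv2) and the standard library are available. Lean on these libraries where they do the work, as an engineer would, in place of code of your own. Each camera call takes 0.05 s, during which the arm holds its last target. There are 200 camera calls.

## Working session

There is one attempt and no reset: what is moved stays moved. The work goes in short steps, each a Python script; the robot and the scene stay as the last script left them, time stands still between calls to the robot, and variables do not carry over. Pictures are saved under pics/ and viewed, about 8 in all and at most 12, crops included, and the job is handed in when it is done.

```bash
mkdir -p pics; ls; cat > h.py <<'E'
import numpy as np, cv2
from plant import r, move_gripper, ik, read_state, viewer, sign_off, finder
from scipy.spatial.transform import Rotation as R
def pic(cam,fn=None):
    im=viewer.grab_frame(cam)
    if fn: cv2.imwrite('pics/'+fn,cv2.cvtColor(im,cv2.COLOR_RGB2BGR))
    return im
def world(cam,p):
    T=viewer.camera_params(cam)["world_from_camera"]; return (np.array(T)@np.r_[p,1])[:3]
def pix2z(cam,uv,z):
    c=viewer.camera_params(cam);K=np.array(c["camera_matrix"]);T=np.array(c["world_from_camera"])
    d=np.linalg.solve(K,[uv[0],uv[1],1.]);d=T[:3,:3]@np.array([d[0],-d[1],-d[2]])
    o=T[:3,3];return o+d*(z-o[2])/d[2]
def proj(cam,p):
    c=viewer.camera_params(cam);K=np.array(c["camera_matrix"]);T=np.linalg.inv(np.array(c["world_from_camera"]))
    q=(T@np.r_[p,1])[:3];v=K@[q[0],-q[1],-q[2]];return v[:2]/v[2]
def down(yaw): # tool z down, tool y axis (jaws) at yaw+90deg => tool x along yaw
    c,s=np.cos(yaw),np.sin(yaw)
    return R.from_matrix(np.array([[c,s,0],[s,-c,0],[0,0,-1]])).as_rotvec()
E
python3 - <<'E'
from h import *
for c in("top","side"):
    pic(c,c+"1.png"); p=viewer.camera_params(c); print({k:(np.round(v,3).tolist() if not isinstance(v,str) else v) for k,v in p.items()})
    for n in["dock","spent_pack","charged_pack","lever_pad","power_switch_tip","tray","old_pack","gel_bottle","mug","stapler","oximeter","tape_roll"]:
        for d in finder.spot_in(n,c):
            w=world(c,d["at"]);print(c,n,round(d["conf"],2),w.round(3),proj(c,w).round())
print(read_state())
E
```

```text
pics
{'camera_matrix': [[461.447, 0.0, 319.205], [0.0, 461.447, 241.901], [0.0, 0.0, 1.0]], 'world_from_camera': [[0.013, 0.984, -0.178, 0.277], [-1.0, 0.013, -0.001, 0.006], [0.002, 0.178, 0.984, 1.28], [0.0, 0.0, 0.0, 1.0]]}
top dock 0.77 [0.548 0.041 0.018] [307. 227.]
top spent_pack 0.95 [0.532 0.017 0.083] [315. 228.]
top spent_pack 0.95 [ 0.299 -0.167  0.059] [385. 318.]
top spent_pack 0.92 [0.311 0.431 0.059] [156. 310.]
top spent_pack 0.89 [0.183 0.296 0.061] [205. 361.]
top spent_pack 0.67 [0.312 0.139 0.06 ] [268. 311.]
top spent_pack 0.46 [0.692 0.363 0.103] [187. 166.]
top charged_pack 0.72 [0.517 0.326 0.056] [201. 234.]
top lever_pad 0.95 [0.56  0.118 0.12 ] [276. 213.]
top power_switch_tip 0.43 [ 0.476 -0.087  0.104] [355. 248.]
top tray 0.72 [ 0.518 -0.333  0.007] [440. 240.]
top old_pack 0.74 [ 0.5   -0.404  0.065] [472. 243.]
top gel_bottle 0.58 [0.691 0.364 0.102] [186. 166.]
top mug 0.86 [ 0.707 -0.4    0.048] [466. 171.]
top mug 0.7 [0.692 0.364 0.102] [186. 166.]
top stapler 0.95 [ 0.768 -0.227  0.041] [403. 150.]
top oximeter 0.86 [ 0.695 -0.275  0.033] [420. 1
[... 1147 characters left out ...]
e_roll 0.83 [0.762 0.238 0.023] [406. 203.]
{'time': 1.3, 'joint_positions': array([ 1.02447867e+00,  5.27522122e-01,  1.43268264e+00,  1.23894924e-05,
        1.18137512e+00, -1.78488179e-01]), 'joint_vel': array([ 0.00098148, -0.00206214, -0.00071487, -0.00037747,  0.00144186,
        0.00065942]), 'effort': array([ 4.69769984e-04, -4.42326093e+01, -1.78414518e+01, -8.81539040e-05,
        8.64663489e-04,  7.72331692e-07]), 'ee_pos': array([0.22470342, 0.58320282, 0.23130233]), 'ee_rot': array([-5.74539607e-01, -3.08860320e+00, -2.51453916e-05]), 'ft_force': array([-0.59869023,  0.32971698, -0.44019676]), 'torque': array([-0.00980449,  0.00049717, -0.00665906]), 'width': 1.000085697684347}
```

View pics/top1.png

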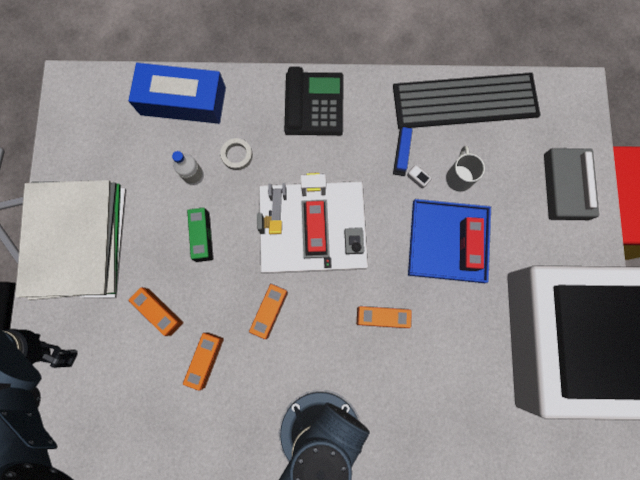

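View pics/side1.png

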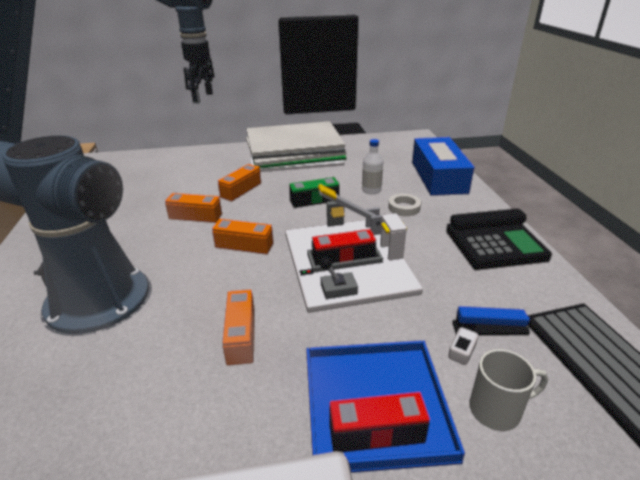

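```bash
python3 - <<'E'
from h import *
t=cv2.imread('pics/top1.png')
cv2.imwrite('pics/c1.png',cv2.resize(t[145:295,180:380],None,fx=4,fy=4,interpolation=cv2.INTER_CUBIC))
s=cv2.imread('pics/side1.png')
cv2.imwrite('pics/c2.png',cv2.resize(s[170:310,270:430],None,fx=4.2,fy=4.2,interpolation=cv2.INTER_CUBIC))
t=t.astype(int);b,g,r_=t[...,0],t[...,1],t[...,2]
M={'spent':((r_>150)&(g<70)&(b<70),(295,190,335,260),.08),'old':((r_>150)&(g<70)&(b<70),(450,210,490,275),.066),
'green':((g>90)&(r_<80)&(b<110),(180,200,215,265),.06),'tray':((b>120)&(r_<80)&(g<110),(405,195,495,285),.028),
'dock':((r_>200)&(g>200)&(b>200),(250,170,375,280),.02)}
for n,(m,(x0,y0,x1,y1),z) in M.items():
    k=np.zeros_like(m);k[y0:y1,x0:x1]=m[y0:y1,x0:x1]
    v,u=np.nonzero(k)
    P=np.array([pix2z('top',(a,c),z)[:2] for a,c in zip(u,v)],np.float32)*1000
    (c,sz,an)=cv2.minAreaRect(P);print(n,len(u),np.round(c,1),np.round(sz,1),round(an,2),cv2.boxPoints((c,sz,an)).round(0).tolist())
E
```

```text
spent 616 [538.1  16.7] [134.   45.7] 3.07 [[470.0, 36.0], [472.0, -10.0], [606.0, -3.0], [604.0, 43.0]]
old 563 [ 500.8 -409. ] [ 40.5 134. ] 87.49 [[433.0, -426.0], [567.0, -432.0], [569.0, -392.0], [435.0, -386.0]]
green 644 [518.2 335.6] [135.2  46.9] 7.61 [[448.0, 350.0], [454.0, 303.0], [588.0, 321.0], [582.0, 368.0]]Traceback (most recent call last):
  File "<stdin>", line 13, in <module>
  File "h.py", line 11, in pix2z
    c=viewer.camera_params(cam);K=np.array(c["camera_matrix"]);T=np.array(c["world_from_camera"])
ValueError: time passes only in moves, steps and waits
```

View pics/c1.png

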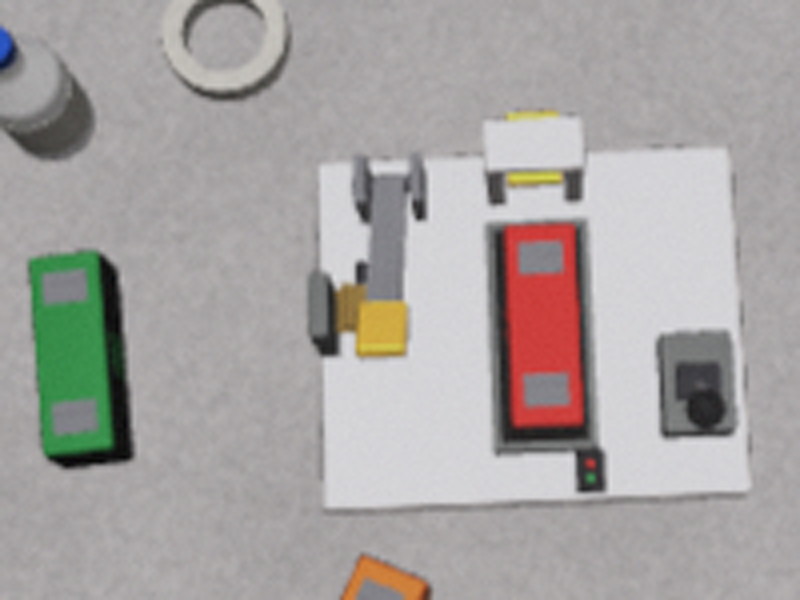

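View pics/c2.png

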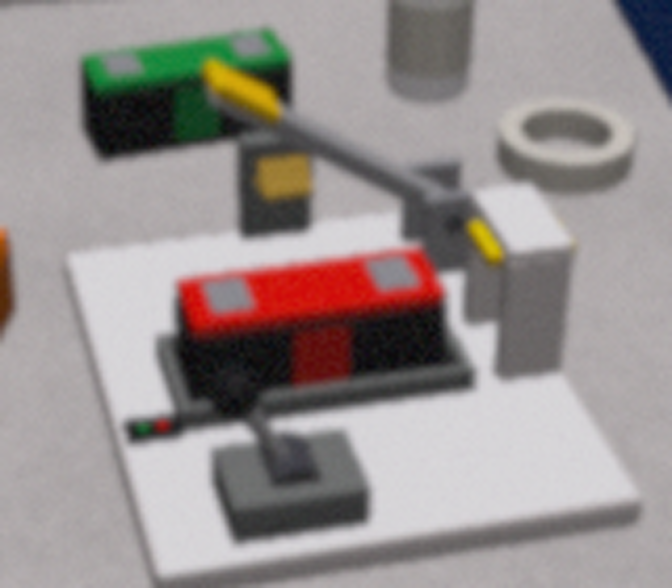

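```bash
cat >> h.py <<'E'
import time
CP={c:viewer.camera_params(c) for c in("top","side")}
class _V: pass
def proj(cam,p):
    c=CP[cam];K=np.array(c["camera_matrix"]);T=np.linalg.inv(np.array(c["world_from_camera"]))
    q=(T@np.r_[p,1])[:3];v=K@[q[0],-q[1],-q[2]];return v[:2]/v[2]
def pix2z(cam,uv,z):
    c=CP[cam];K=np.array(c["camera_matrix"]);T=np.array(c["world_from_camera"])
    d=np.linalg.solve(K,[uv[0],uv[1],1.]);d=T[:3,:3]@np.array([d[0],-d[1],-d[2]])
    o=T[:3,3];return o+d*(z-o[2])/d[2]
def rect(bgr,kind,box,z):
    t=bgr.astype(int);b,g,r_=t[...,0],t[...,1],t[...,2];x0,y0,x1,y1=box
    m={'red':(r_>150)&(g<70)&(b<70),'green':(g>90)&(r_<80)&(b<110),'blue':(b>100)&(r_<80)&(g<110)}[kind]
    k=np.zeros_like(m);k[y0:y1,x0:x1]=m[y0:y1,x0:x1];v,u=np.nonzero(k)
    P=np.array([pix2z('top',(a,c),z)[:2] for a,c in zip(u,v)],np.float32)*1000
    return cv2.minAreaRect(P)
E
python3 - <<'E'
from h import *
from scipy.optimize import least_squares
t=cv2.imread('pics/top1.png')
print('tray',rect(t,'blue',(405,195,495,285),.028))
f=lambda c,s,o:(np.array(c)+.5)/s-.5+np.array(o)
def fit(obs,x0):
    def e(q):
        c,s=np.cos(q[2]),np.sin(q[2])
        return np.concatenate([proj(cam,[q[0]+c*a-s*b,q[1]+s*a+c*b,z])-uv for cam,uv,(a,b,z) in obs])
    o=least_squares(e,x0);return o.x.round(4),o.fun.round(1)
A=[('top',f(p,4,(180,145)),d) for p,d in [((319,166),(.125,.155,.02)),((728,150),(.125,-.14,.02)),((325,508),(-.125,.155,.02)),((749,492),(-.125,-.14,.02))]]
B=[('side',f(p,4.2,(270,170)),d) for p,d in [((68,256),(-.125,.155,.02)),((158,578),(-.125,-.14,.02)),((638,500),(.125,-.14,.02))]]
for o in(A,B,A+B):print('dock',*fit(o,[.55,0,0.05]))
h,w=.07,.025
for nm,z,T4,S3,x0 in [('green',.06,[(31,262),(97,252),(113,450),(47,458)],[(83,56),(272,30),(292,64),(90,92)],[.518,.335,.13]),
  ('spent',.08,[(503,226),(573,224),(583,424),(511,428)],[(179,278),None,(443,296),(192,334)],[.538,.017,.05])]:
    A=[('top',f(p,4,(180,145)),d) for p,d in zip(T4,[(h,w,z),(h,-w,z),(-h,-w,z),(-h,w,z)])]
    B=[('side',f(p,4.2,(270,170)),d) for p,d in zip(S3,[(-h,w,z),(h,w,z),(h,-w,z),(-h,-w,z)]) if p]
    for o in(A,B,A+B):print(nm,*fit(o,x0))
E
```

```text
tray ((512.8355102539062, -352.9671936035156), (217.69052124023438, 215.53746032714844), 85.01087188720703)
dock [0.5497 0.0192 0.0534] [-0.8 -1.1  0.8 -1.  -0.7  1.1  0.7  0.8]
dock [0.5519 0.0171 0.0508] [-1.1 -1.  -1.1 -0.2  2.   0.2]
dock [0.5509 0.0184 0.0539] [-0.5 -1.4  1.  -1.5 -0.4  0.7  1.   0.4 -1.7 -1.1 -1.4 -0.5  1.4 -0.3]
green [0.5168 0.3346 0.1406] [-1.  -0.8  0.8 -0.5  1.2  0.5 -1.   0.8]
green [0.5188 0.3272 0.1006] [-1.8  0.2  0.6  0.3  0.9 -0.3  0.2 -0.5]
green [0.518  0.3333 0.1308] [-0.3 -1.3  1.6 -0.9  1.4  0.1 -0.8  0.3 -2.3 -0.4 -0.5 -0.9  0.3 -1.6
  0.2 -1.2]
spent [0.5374 0.0176 0.0582] [-0.6 -0.4  0.5 -0.8  0.5  0.7 -0.5  0.5]
spent [0.5388 0.0132 0.0578] [-1.9  0.2  2.1 -0.1 -0.3 -0.6]
spent [0.5383 0.0164 0.0624] [-0.2 -0.7  0.9 -1.1  1.1  0.3  0.1  0.2 -2.3 -0.4  1.5 -0.9 -0.7 -1.3]
```

```bash
python3 - <<'E'
from h import *
f=lambda c,s,o:(np.array(c)+.5)/s-.5+np.array(o)
P=np.array([pix2z('top',f(p,4,(180,145)),.034)[:2] for p in[(487,222),(585,218),(597,448),(496,453)]])*1000
print(P.round(0),P.mean(0),P[0]-P[3])
S=[pix2z('side',f(p,4.2,(270,170)),.034)[:2]*1000 for p in[(182,425),(472,376),(160,340)]]
print(np.round(S),(S[1]+S[2])/2)
import itertools
c,s=np.cos(.055),np.sin(.055)
for cx in(0,-10,-14):
  print(cx,[proj('side',[.5505+c*(cx+a)/1000-s*b/1000,.0184+s*(cx+a)/1000+c*b/1000,.034]).round(1) for a,b in((-81,-36),(81,-36),(-81,36))])
print([f(p,4.2,(270,170)).round(1) for p in[(182,425),(472,376),(160,340)]])
# jaw orientation feasibility
for n,p,y in[('spent',(.538,.0165),.058),('green',(.518,.333),.132),('tray',(.509,-.303),-.087)]:
  for k in(0,np.pi,-np.pi):
    for z in (.045,.25):
      q=ik([*p,z],down(y+k)); print(n,round(k,1),z,None if q is None else np.round(q,2))
print(R.from_rotvec(read_state()['ee_rot']).as_matrix().round(2))
E
```

```text
[[620.  58.]
 [624. -10.]
 [462. -20.]
 [457.  48.]] [540.60997688  18.87623027] [162.59089989   9.37689375]
[[462. -33.]
 [621. -18.]
 [462.  44.]] [541.35902517  12.95373899]
0 [array([316.4, 267.3]), array([386.6, 257.3]), array([309.9, 248.9])]
-10 [array([311.9, 267.9]), array([382.4, 257.9]), array([305.7, 249.5])]
-14 [array([310.1, 268.2]), array([380.7, 258.1]), array([304. , 249.7])]
[array([313. , 270.8]), array([382. , 259.1]), array([307.7, 250.6])]
spent 0 0.045 [-0.18  0.7   1.79 -0.    0.65  1.34]
spent 0 0.25 [-0.18  0.39  1.63 -0.    1.13  1.34]
spent 3.1 0.045 [-0.18  0.7   1.79 -0.    0.65 -1.81]
spent 3.1 0.25 [-0.18  0.39  1.63 -0.    1.13 -1.81]
spent -3.1 0.045 [-0.18  0.7   1.79 -0.    0.65 -1.81]
spent -3.1 0.25 [-0.18  0.39  1.63 -0.    1.13 -1.81]
green 0 0.045 [ 0.39  0.77  1.59 -0.    0.79  1.83]
green 0 0.25 [ 0.39  0.5   1.44 -0.    1.21  1.83]
green 3.1 0.045 [ 0.39  0.77  1.59  0.    0.79 -1.31]
green 3.1 0.25 [ 0.39  0.5   1.44  0.    1.21 -1.31]
green -3.1 0.045 [ 0.39  0.77  1.59 -0.    0.79 -1.31]
green -3.1 0.25 [ 0.39  0.5   1.44  0.    1.21 -1.31]
tray 0 0.045 [-0.73  0.75  1.65 -0.    0.75  0.93]
tray 0 0.25 [-0.73  0.46  1.5  -0.    1.18  0.93]
tray 3.1 0.045 [-0.73  0.75  1.65  0.    0.75 -2.21]
tray 3.1 0.25 [-0.73  0.46  1.5   0.    1.18 -2.21]
tray -3.1 0.045 [-0.73  0.75  1.65  0.    0.75 -2.21]
tray -3.1 0.25 [-0.73  0.46  1.5   0.    1.18 -2.21]
[[-0.93  0.36 -0.  ]
 [ 0.36  0.93  0.  ]
 [ 0.    0.   -1.  ]]
```

```bash
cat >> h.py <<'E'
def st(m):
    s=read_state();print(m,round(s['time'],2),s['ee_pos'].round(4),s['ft_force'].round(1),round(s['width'],3))
def pick(x,y,yaw,zb,f=50):
    r.move_to([x,y,.22],down(yaw)); st('above')
    print('c',r.line_to([x,y,zb+.022],vel=.12,contact_N=12)); st('at')
    move_gripper(0.,f); st('grip')
    r.line_to([x,y,.23],vel=.12); st('lift')
def place(x,y,yaw,zb,open_to):
    r.move_to([x,y,.23],down(yaw)); st('above')
    r.line_to([x,y,zb+.022+.012],vel=.12); st('near')
    print('c',r.line_to([x,y,zb+.022-.006],vel=.02,contact_N=6)); st('down')
E
python3 - <<'E'
from h import *
st('0'); pick(.538,.0165,.058,.02)
pic('top','t2.png');pic('side','s2.png');st('end')
a=cv2.imread('pics/t2.png')[140:300,230:500];b=cv2.imread('pics/s2.png')[140:460,240:480]
cv2.imwrite('pics/v2.png',np.hstack([cv2.resize(a,(400,237)),cv2.resize(b,(400,533))[:237*2]][:1] ) if 0 else np.vstack([cv2.resize(a,(540,320)),cv2.resize(cv2.imread('pics/s2.png')[150:310,200:470],(540,280))]))
E
```

```text
0 1.3 [0.2247 0.5832 0.2313] [-0.6  0.3 -0.4] 1.0
above 3.61 [0.538  0.0173 0.22  ] [0.1 0.2 0.3] 1.0
c False
at 5.24 [0.5385 0.0164 0.0426] [0.3 0.  0. ] 0.998
grip 5.67 [0.5382 0.0171 0.0427] [-0.9  3.2  6.1] 0.579
lift 7.38 [0.5374 0.0166 0.2292] [ 0.6  0.5 -4.9] 0.58
end 7.48 [0.5376 0.0166 0.2293] [-0.1  1.  -5.4] 0.582
```

View pics/v2.png

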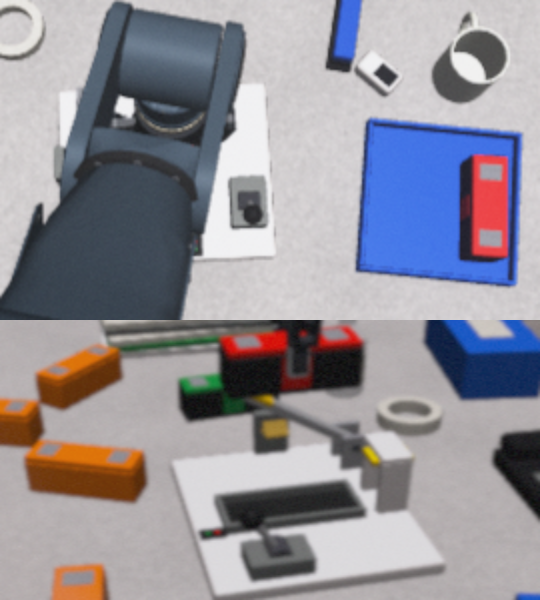

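The spent pack hangs level in the jaws and the bay is clear (side crop about 290,505). Next: place it in the tray.

```bash
python3 - <<'E'
from h import *
place(.5172,-.303,-.087,.006,0)
r.pause(.1); move_gripper(.85); st('open')
r.line_to([.5172,-.303,.22],vel=.15); st('up')
r.move_to([.518,.333,.22],down(.132)); st('green')
pic('top','t3.png');pic('side','s3.png')
a=cv2.imread('pics/t3.png')[170:300,240:510];b=cv2.imread('pics/s3.png')
cv2.imwrite('pics/v3.png',np.vstack([cv2.resize(a,(540,260)),cv2.resize(b[215:465,220:490],(540,330+170))[:340]]))
t=cv2.imread('pics/t3.png'); print(rect(t,'red',(412,200,450,280),.066),rect(t,'red',(450,205,492,275),.066))
E
```

```text
above 8.7 [ 0.5173 -0.3014  0.2298] [-0.5  1.4 -6. ] 0.584
near 10.43 [ 0.5177 -0.3034  0.0408] [ 0.2 -0.5 -5.1] 0.581
c True
down 11.04 [ 0.5172 -0.3031  0.0287] [ 0.5 -0.9  4.3] 0.58
open 11.5 [ 0.5157 -0.3017  0.027 ] [ 0.1 -0.2 -0.4] 0.847
up 12.93 [ 0.5166 -0.3025  0.219 ] [ 0.  -0.9 -0.2] 0.852
green 15.2 [0.5187 0.3321 0.22  ] [ 0.4  0.4 -0.7] 0.852
((515.88671875, -303.0543518066406), (44.167457580566406, 133.6889190673828), 84.9103775024414) ((500.53912353515625, -407.5440368652344), (42.6783332824707, 134.4056854248047), 87.16180419921875)
```

View pics/v3.png

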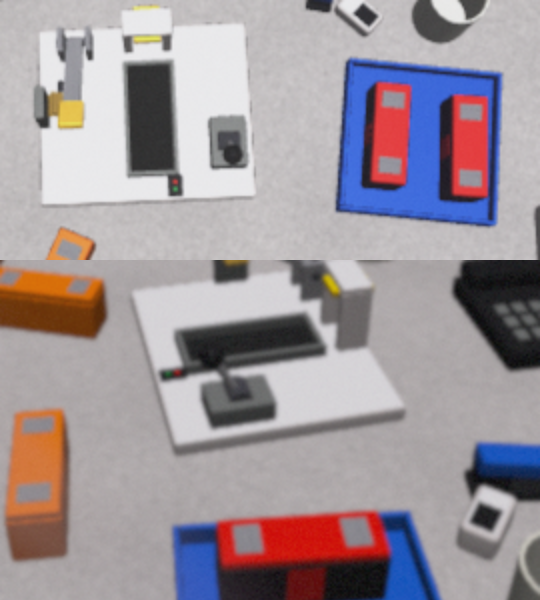

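Both packs stand upright in the tray, the spent one 1 mm from target (t3 crop 388,135). The bay is empty, so now the green pack.

```bash
python3 - <<'E'
from h import *
move_gripper(1.0)
pick(.518,.334,.132,0.)
x,y,a=.540,.0172,.057
place(x,y,a,.02,0)
E
```

```text
above 15.84 [0.518  0.3341 0.22  ] [-0.2 -0.1  0.3] 1.0
c False
at 17.64 [0.5185 0.3343 0.0227] [1.1 0.7 0.1] 1.0
grip 18.07 [0.5187 0.3352 0.023 ] [-0.8  4.7  5.4] 0.578
lift 19.95 [0.5175 0.3338 0.2291] [ 0.5 -0.5 -4.8] 0.58
above 21.16 [0.5402 0.0181 0.23  ] [-0.1 -0.4 -5.1] 0.581
near 22.77 [0.5406 0.0171 0.0547] [ 0.2 -0.2 -5.2] 0.575
c True
down 23.38 [0.54   0.0172 0.043 ] [-0.8 -0.   4.8] 0.576
```

```bash
cat >> h.py <<'E'
D0=np.array([.5505,.0185]);DY=.055
def dock(x,y,z):
    c,s=np.cos(DY),np.sin(DY);return [D0[0]+(c*x-s*y)/1e3,D0[1]+(s*x+c*y)/1e3,z/1e3]
def pad(th,up=0):
    ph=np.radians(34)-th;return dock(95-150*np.cos(ph)+11*np.sin(ph),100,55+150*np.sin(ph)+11*np.cos(ph)+up)
E
python3 - <<'E'
from h import *
move_gripper(.85); st('open')
r.line_to([.540,.0172,.25],vel=.15); st('up')
print('pad img',pix2z('top',(275.4,225.9),.148).round(4),pad(0))
print('tip img',pix2z('top',(180+705/4,145+408/4),.1).round(4),dock(-79,-105,95))
r.move_to(pad(0,60),down(DY)); move_gripper(0.); st('over lever')
pic('top','t4.png');pic('side','s4.png')
cv2.imwrite('pics/v4.png',cv2.resize(cv2.imread('pics/s4.png')[120:310,240:480],None,fx=3,fy=3,interpolation=cv2.INTER_CUBIC))
E
```

```text
open 23.73 [0.5386 0.0174 0.0418] [0.4 0.2 0.4] 0.847
up 25.27 [0.5394 0.0173 0.2491] [-1.1 -0.2  0.2] 0.847
pad img [0.5209 0.1169 0.148 ] [np.float64(0.521833346533124), np.float64(0.1170731832013016), np.float64(0.14799834881871748)]
tip img [ 0.478  -0.0898  0.1   ] [np.float64(0.47739154626007185), np.float64(-0.09068403725708618), 0.095]
over lever 26.47 [0.5219 0.117  0.2081] [-0.2  0.4 -0.1] 0.003
```

View pics/v4.png

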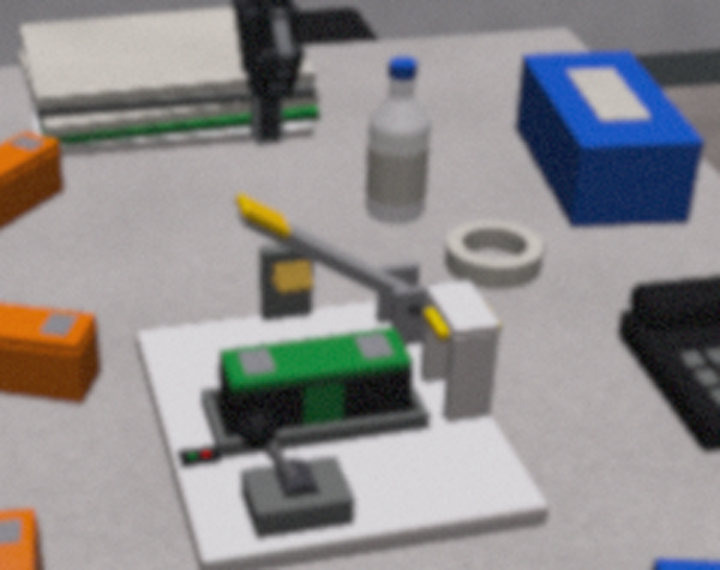

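The green pack is seated in the bay (crop 315,390), and the image positions of the pad and switch tip agree with the dock model within 1–2 mm. Next is the lever.

```bash
python3 - <<'E'
from h import *
r.line_to(pad(0,6),vel=.1)
for th in(.12,.25,.38,.5): r.line_to(pad(th),vel=.07); st(th)
print(r.line_to(pad(.62),vel=.03,contact_N=20)); st('pressed')
r.pause(.2)
p=read_state()['ee_pos']; r.line_to([p[0],p[1],.23],vel=.12); st('up')
r.move_to(dock(-125,-105,160),down(DY)); st('sw')
pic('top','t5.png');pic('side','s5.png')
for c in('top','side'):
  for d in finder.spot_in('lever_pad',c)[:1]+finder.spot_in('power_switch_tip',c)[:1]: print(c,d['conf'],world(c,d['at']).round(3))
cv2.imwrite('pics/v5.png',cv2.resize(cv2.imread('pics/s5.png')[150:310,260:460],None,fx=3,fy=3,interpolation=cv2.INTER_CUBIC))
E
```

```text
0.12 27.74 [0.512  0.1165 0.1336] [-0.4  0.4  3.9] 0.002
0.25 28.17 [0.5037 0.116  0.1163] [ 2.9 -0.4  3.4] 0.002
0.38 28.59 [0.4973 0.1156 0.0981] [3.7 0.4 4.6] 0.002
0.5 29.0 [0.4925 0.1153 0.0802] [3.3 0.3 3.7] 0.0
False
pressed 29.75 [0.4907 0.1153 0.0626] [ 2.5 -0.1  7.9] -0.0
up 31.5 [0.49   0.1153 0.2292] [-0.4 -0.3 -0.3] -0.001
sw 32.41 [ 0.4319 -0.0929  0.1601] [0.1 1.  0. ] -0.001
top 0.65 [0.545 0.117 0.066]
side 0.97 [0.548 0.109 0.065]
side 0.56 [ 0.482 -0.094  0.095]
```

View pics/v5.png

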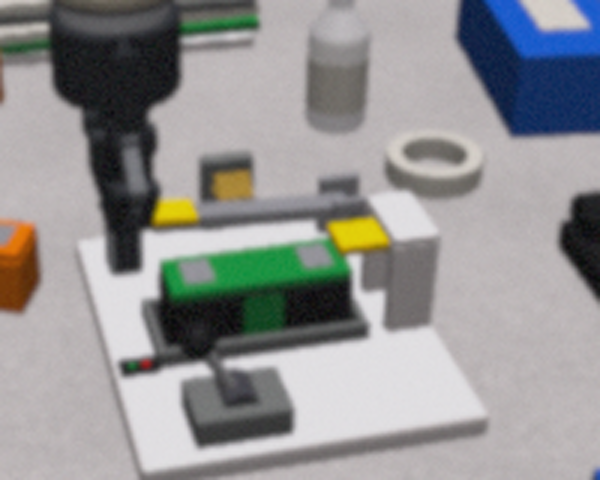

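The lever is held level under the catch and the tongue is out over the pack (crop 355,235). Now the switch.

```bash
python3 - <<'E'
from h import *
r.line_to(dock(-125,-105,83),vel=.1); st('low')
r.line_to(dock(-62,-105,83),vel=.06); st('mid')
print(r.line_to(dock(-36,-105,83),vel=.03,contact_N=14)); st('pushed')
r.pause(.1)
r.line_to(dock(-75,-105,83),vel=.1)
r.line_to(dock(-110,-105,230),vel=.15); r.move_to([.42,-.2,.28],down(0)); st('away')
pic('top','t6.png');pic('side','s6.png')
for c in('top','side'):
  for d in finder.spot_in('power_switch_tip',c)[:1]: print(c,d['conf'],world(c,d['at']).round(3),'on expected',np.round(dock(-21.2,-105,95),3))
a=cv2.imread('pics/t6.png')[170:290,240:380];b=cv2.imread('pics/s6.png')[180:310,270:430]
cv2.imwrite('pics/v6.png',np.hstack([cv2.resize(a,(400,343)),cv2.resize(b,(400,343))]))
E
```

```text
low 33.62 [ 0.4317 -0.0933  0.0833] [-0.9  0.4  0.6] -0.004
mid 34.83 [ 0.4944 -0.0898  0.083 ] [0.1 0.8 0.1] -0.004
True
pushed 35.52 [ 0.5116 -0.0881  0.0821] [-0.9 -0.3 -0.2] 0.0
away 37.78 [ 0.4195 -0.2001  0.2793] [ 0.2  0.4 -0.8] 0.001
side 0.79 [ 0.53  -0.092  0.095] on expected [ 0.535 -0.088  0.095]
```

View pics/v6.png

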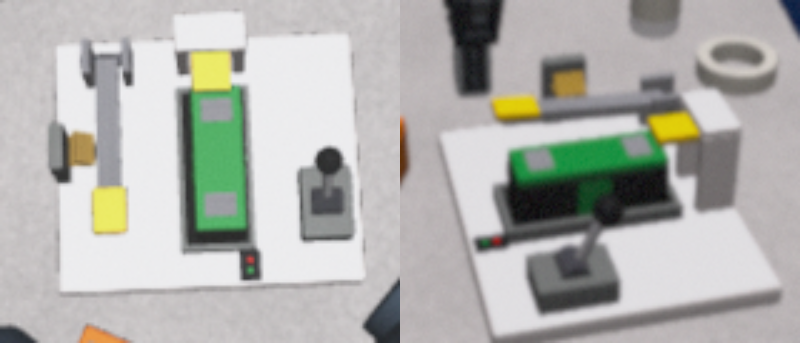

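The switch is over, but the force had dropped to zero at the stop, so I'll check the ball's position and push again with a higher threshold.

```bash
python3 - <<'E'
from h import *
def ball(fn):
    g=cv2.imread('pics/'+fn)[205:250,335:375].max(2);v,u=np.nonzero(g<45);return (u.mean()+335,v.mean()+205),len(u)
print(ball('t6.png'),pix2z('top',ball('t6.png')[0],.095),dock(-21.2,-105,95))
r.move_to(dock(-110,-105,160),down(DY)); r.line_to(dock(-80,-105,83),vel=.12)
r.line_to(dock(-50,-105,83),vel=.06); st('b')
for x in(-46,-44,-42,-40):
    c=r.line_to(dock(x,-105,83),vel=.02,contact_N=25); st((x,c))
    if c or read_state()['ft_force'][0]<-15: break
r.line_to(dock(-80,-105,83),vel=.1)
r.line_to(dock(-110,-105,230),vel=.15); r.move_to([.42,-.2,.28],down(0)); st('away')
pic('top','t7.png');pic('side','s7.png')
print(ball('t7.png'),pix2z('top',ball('t7.png')[0],.095))
for d in finder.spot_in('power_switch_tip','side')[:1]: print(world('side',d['at']).round(3))
a=cv2.imread('pics/t7.png')[140:300,180:500];b=cv2.imread('pics/s7.png')[140:470,220:550]
cv2.imwrite('pics/v7.png',np.hstack([cv2.resize(a,(480,240)),cv2.resize(b,(320,320))[:240]]))
E
```

```text
((np.float64(351.0), np.float64(225.0)), 1) [ 0.53734065 -0.0764352   0.095     ] [np.float64(0.5351041457956051), np.float64(-0.08750663976052167), 0.095]
b 40.17 [ 0.5062 -0.0889  0.0829] [-0.1 -0.3 -0.9] 0.001
(-46, False) 40.52 [ 0.5103 -0.0889  0.083 ] [ 0.1 -0.1 -0.9] 0.001
(-44, False) 40.77 [ 0.5119 -0.0886  0.0829] [-1.6  0.3 -0.1] -0.0
(-42, False) 41.02 [ 0.5121 -0.0884  0.0828] [-6.  -1.6  2.9] -0.003
(-40, False) 41.27 [ 0.5122 -0.0883  0.0827] [-9.3 -3.1  5.1] 0.002
away 43.52 [ 0.4195 -0.2001  0.2793] [-0.3 -0.2  0.5] 0.003
((np.float64(nan), np.float64(nan)), 0) [nan nan nan]
[ 0.531 -0.091  0.09 ]<stdin>:3: RuntimeWarning: Mean of empty slice.
  ret = ret.dtype.type(ret / rcount)
```

View pics/v7.png

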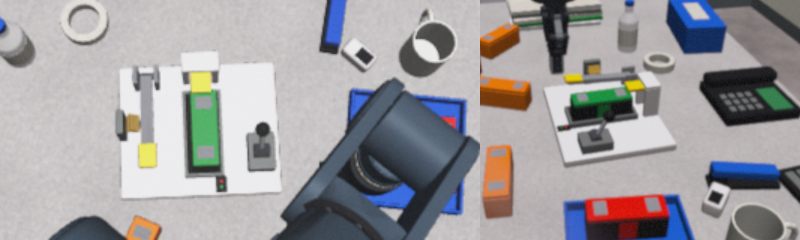

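The finger met a hard stop at the expected full-on position: the force rose and the tool stopped moving. Handing in.

```bash
python3 -c "
from h import *
sign_off()"
```

```text
the job is handed in; nothing more can be done
```

The job is done in the order asked and handed in at about 43.5 s on the robot's clock. No verdict is reported at hand-in.

- **Spent pack:** It stands upright in the empty half of the tray, about 1 mm from where I aimed. The other red pack is where it was, to within measurement error.
- **Charged pack:** It was set down in the bay until it touched, at the height the spent pack had stood. The pictures show it seated inside the rim.
- **Lever:** It is down and stayed level after release, with the yellow tongue out over the pack.
- **Switch:** It is over to on. The first push stopped on a force spike, so I pushed again. The finger met a hard stop at about the computed full-on position, with force rising to about 9 N and no further movement.

Two switch checks did not confirm this:
- **Side camera:** It put the switch ball about 4–5 mm short of the expected spot, roughly its stated accuracy.
- **Top picture:** My check for the dark ball found almost no pixels and was no use.

In the last pictures nothing else in view looked moved and the arm was clear of everything. The arm hid most of the tray from the top camera then, so the tray position above comes from the picture taken just after placing.

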